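# Spring open the ring gauge case

### The arm

A 7-joint arm with a two-finger parallel gripper is mounted at the origin on a cart in front of the work surface, level with it; the furniture and walls round the work are solid. World frame = base frame: x ahead of the robot, y to its left, z up, the work surface at z = 0. Lengths are in m, angles in rad, forces in N, time in s.
With the tool pointing down it reaches from about 0.4 to 0.875 m from the base axis. Payload 6.5 kg.
Tool frame: the origin (TCP) lies at the very end of the fingers, on their centre line; the grasp point (between the pads) lies grasp_offset behind it (grasp_offset is the distance from the TCP to the grasp point, in m); x points along the fingers, y is the direction in which the jaws open and shut, and the axes are right-handed (so a half turn about x gives the same grasp; the last joint's range is limited). The gripper opens to 85 mm and grips with 20 to 120 N. Pads are 22 mm wide; open, the fingers measure 114 mm over their backs; the gripper's body (76 mm by 85 mm) begins 54 mm behind the grasp point. The pads swing forward as they close: fully open they stand 13 mm farther back than shut.
Start: joints at [-1.319, 0.536, -0.004, 1.538, 0.003, 1.067, -0.071], TCP at [0.203, 0.617, 0.231] pointing down, gripper open.
Joint ranges: [-2.7, 2.7], [-0.37, 2.16], [-1.27, 1.26], [0.24, 2.4], [-1.31, 4.45], [0.19, 1.91], [-2.76, 2.76]. Speed limits (rad/s): [2.39, 2.39, 3.14, 3.14, 3.14, 3.14, 3.14].

### API

Orientations are given as a unit quaternion [w, x, y, z].
In Python, from workcell import state, camera, calibration, job_done, recognise, grasp_offset gives the robot as it stands.
- The arm moves only by the tool play_rows, never from a script. Its argument "commands" is a list of rows, each a list of 3 entries, a list of its own where there are three numbers: the shift along the tool's x, y, z in m, then the turn, a rotation vector about the tool's x, y, z in rad, then the opening, from -1 (shut) to 1 (fully open), so that 0 is half open. In form: [[[x, y, z], [wx, wy, wz], fingers], ...]. A call has 1 to 5 rows; each row shifts and turns the commanded pose from where the row before left it, along the tool's axes as they then stand; what a row does not reach is not made up. A row lasts 1/10 s, in which the tool goes at most 50 mm and 8.59 degrees, less where a joint would pass 70% of its speed; a pose out of reach is approached as far as the arm can. A call with a gripper value outside its range is refused whole. The fingers move at their own pace and stop on an object; "force" is the grip in N (left out, the last holds). Time passes only in rows, so rows that do not move let the fingers close. It gives the time, the measured TCP pose, the force and the opening at its end, in the units of the state.
- state(): the state, without advancing time (a new reading comes with each control period).
- camera(name): name is "side" or "top" or "wrist"; returns (picture, depth): 384x512x3 uint8, blue, green, red; 384x512 float32, m along the optical axis (not along the pixel's ray), 0 where there is no reading.
- calibration(name): a dict with "fov_y" (degrees; the focal length in pixels is half the picture's height over the tangent of half this angle, whatever the lens; pixels are square), "cx", "cy" (the principal point, pixels), "extrinsics" (4x4, takes a point from camera to world coordinates). Camera axes: x right, y down, z forward; pixel columns grow to the right and rows downward; lengths in m; the calibration is good to about 2 mm. A picture is of the moment at which its call begins: read the wrist's pose just before it. calibration takes no time and is no camera call; for the wrist camera it gives the pose at the moment of the call.
- job_done(): hands the job in, once; it reports no verdict.
Trained networks look in the newest picture that a camera, given by its name, has taken for a name from the list of things; names that differ only in an ending like _2 or _b are one class to them, and where a whole thing is asked for, a point or a joint stands for the part that bears it (a point fixed in the world has none). Each returns a list of dicts, best first, with "confidence" (0 to 1); they miss things now and then, are a little off and sometimes report something else, mostly with a low value. They report only what shows in the picture. A call takes as long as a camera call.
- recognise(camera, name): "extent" ([left, top, right, bottom] in pixels, round what is visible of it).
The state is a dict: "clock": time; "joint_positions": joint angles; "qd": joint speeds; "effort": joint torques, N m; "tool_pos": TCP position; "eef_rot": TCP orientation; "force": force on the tool from outside, world axes, zero at the start; "wrist_torque": the same for the moment, N m; "gripper_width": finger opening in m.
Only numpy, scipy, OpenCV 4.12 (cv2) and the standard library are available. Lean on these libraries where they do the work, as an engineer would, in place of code of your own. Each camera call takes 0.05 s, during which the arm holds its last target.

### The job

Open the gauge case with the orange lid: press down its white release tab so that the lid springs up a little by itself, then push the lid back with the fingertips until it is fully open and stays there. Do not grip or force the lid, and do not lift or carry anything; leave the case with the blue lid shut and the other things on the bench where they are.

Things in the scene. Friction and masses are not known exactly. Their poses are not given: they have to be found in the camera images.
- orange_case: Grey plastic gauge case with an orange lid, screwed to the bench: 108 mm deep (its x), 110 mm wide (its y), walls 50 mm high, shut lid on top up to 58 mm. Origin: centre of its underside; its x points from the front (white tab) to the back (hinge), z up. The ring gauge lies inside.
- orange_hinge (a point): Point on the hinge line of the orange lid, at the middle of the back of the case, 54 mm behind the case's origin and 53 mm above the bench; the hinge line runs along the case's y.
- orange_lid_edge (a point): Middle of the front edge of the orange lid: the end of a steel tongue 20 mm wide and 4 mm thick, 118 mm from the hinge line; the orange plate itself (108 mm wide, 5 mm thick) ends 110 mm from the hinge line. It moves with the lid, up and back in an arc.
- orange_lid (a joint): Angle of the orange lid in rad: about 0.01 shut and latched, about 0.5 to 0.65 where the spring pin leaves it after release, 1.57 upright, 1.9 at its stop leaning back. It weighs about 0.1 kg, its hinge is nearly free and it is smooth: short of upright it falls back on to the spring pin, beyond upright it stays open by its own weight. While latched it cannot be opened.
- orange_tab_pad (a point): Middle of the top of the white release tab's finger pad on the orange case: pad 34 mm (case x) by 28 mm (case y), 104 mm in front of the case's origin (towards the robot), top 56 mm above the bench. The latch hook, part of the same tab, stands behind it between 65 and 73 mm in front of the case's origin (rest), top 61 mm above the bench, and tips forward about 9 mm when the tab is pressed.
- orange_tab (a joint): Tilt of the white tab in rad: 0 at rest, grows as the pad is pressed down, 0.4 at its stop (pad about 13 mm lower). The lid is let go between about 0.2 and 0.3. It springs back; the lid is let go at about 3 N on the middle of the pad, and 4 to 5 N push the tab fully down. The pad is smooth.
- blue_case: The same case with a blue lid and the same white tab, to be left shut. Origin and axes as for the orange case.
- blue_lid (a joint): Angle of the blue lid in rad, about 0.01 shut; leave it shut.
- ring_gauge: Bright steel ring 67 mm across, 16 mm high, loose in the round nest of the orange case, its top 21 mm above the bench; hidden until the lid is open. Origin: centre of its underside.
- paste_tin: Tin, orange and dark with a grey lid, 68 mm across, 58 mm high, loose on the bench to the right of both cases; leave it. Above and behind it the lever of the fixed green arbor press reaches out towards the robot: its ball end is at about x = 0.60, y = -0.17, z = 0.42 m, so swing the arm past in front of it. Left of the press stands the fixed wax melter, its front at x = 0.70, y = 0.09, about 0.3 m high. Origin: centre of its underside.
- alu_cup: Aluminium cup 70 mm across, 72 mm high, loose on the bench to the right of both cases, nearer the robot; leave it. Origin: centre of its underside.
- press_punch: Steel punch 43 mm across at the foot, 60 mm high, loose on the bench behind and between the two cases; leave it. Origin: centre of its underside.

How it is judged:
By the outcome, as a careful person would: the job done as asked, in the order asked, and still so for the second after the job is handed in, with the robot touching nothing.
It also fails if it takes over 38 s, if anything falls off the work surface, if the arm or the gripper's body presses on something with over 40 N, if the wrist force passes 120 N, or if a joint passes its speed limit or range.

## Working session

There is one attempt and no reset: what is moved stays moved. The work goes in short steps, Python scripts to look and compute and a tool call to move; the robot and the scene stay as the last step left them, time stands still between calls to the robot, and variables do not carry over. Pictures are saved under pics/ and viewed, and the job is handed in when it is done.

Besides the shell and the picture viewer there is one more tool, called after "Call:" as name(argument=value, ...), one argument or row to a line, values as JSON. play_rows: Moves the arm, as the interface text tells. Its arguments: {"type":"object","properties":{"commands":{"type":"array","items":{"type":"array"}},"force":{"type":"number"}},"required":["commands"]}

```bash
mkdir -p pics; ls
cat > h.py <<'E'
import numpy as np, cv2
from workcell import *
def pts(cal,depth,u,v):
    f=192/np.tan(np.radians(cal['fov_y'])/2)
    d=depth[v,u]; p=np.array([(u-cal['cx'])*d/f,(v-cal['cy'])*d/f,d,1]); return (cal['extrinsics']@p)[:3]
def cloud(cal,depth):
    f=depth.shape[0]/2/np.tan(np.radians(cal['fov_y'])/2)
    v,u=np.mgrid[:depth.shape[0],:depth.shape[1]]
    P=np.stack([(u-cal['cx'])*depth/f,(v-cal['cy'])*depth/f,depth,np.ones_like(depth)],-1)
    return (P@cal['extrinsics'].T)[...,:3]
E
python3 - <<'E'
from h import *
s=state()
print({k:np.round(v,3) for k,v in s.items()},grasp_offset)
for c in ['top','side']:
    p,d=camera(c); cal=calibration(c); cv2.imwrite(f'pics/{c}0.png',p); np.savez(f'{c}0.npz',p=p,d=d,**cal)
    print(c,cal)
    for n in (['orange_case','orange_tab_pad','blue_case'] if c=='top' else ['orange_tab_pad']): print(n,recognise(c,n))
E
```

```text
pics
{'clock': np.float64(0.0), 'joint_positions': array([-1.319,  0.537, -0.004,  1.539,  0.003,  1.067, -0.071]), 'qd': array([-0.002, -0.002,  0.001, -0.001,  0.002, -0.   , -0.   ]), 'effort': array([ 0.000e+00, -5.834e+01,  1.049e+00, -2.591e+01,  1.200e-02,
        9.000e-03, -0.000e+00]), 'tool_pos': array([0.203, 0.617, 0.23 ]), 'eef_rot': array([ 0.698,  0.111,  0.698, -0.112]), 'force': array([ 0.198, -0.503,  0.162]), 'wrist_torque': array([-0.041, -0.007,  0.065]), 'gripper_width': np.float64(0.085)} 0.0187
top {'fov_y': 42.239046458412304, 'cx': 262.1247185174329, 'cy': 191.2454368054182, 'extrinsics': array([[ 0.01602762, -0.98740159,  0.15742051,  0.34568848],
       [-0.99972456, -0.01312588,  0.01945549,  0.05191212],
       [-0.0171441 , -0.15768897, -0.98734   ,  1.28356108],
       [ 0.        ,  0.        ,  0.        ,  1.        ]])}
orange_case [{'extent': [142.0, 160.5, 196.8, 232.4], 'confidence': 0.67}]
orange_tab_pad [{'extent': [150.4, 210.7, 161.9, 228.6], 'confidence': 0.5}]
blue_case []
side {'fov_y': 48.73999435611536, 'cx': 259.09565952836124, 'cy': 195.17322549306857, 'extrinsics': array([[ 0.83253335, -0.22504581,  0.50620411, -0.09811756],
       [-0.55391159, -0.35198622,  0.75451154, -0.88691295],
       [ 0.00837721, -0.90854834, -0.41769575,  0.59918048],
       [ 0.        ,  0.        ,  0.        ,  1.        ]])}
orange_tab_pad [{'extent': [188.2, 175.2, 203.4, 181.0], 'confidence': 0.62}]
```

View pics/top0.png

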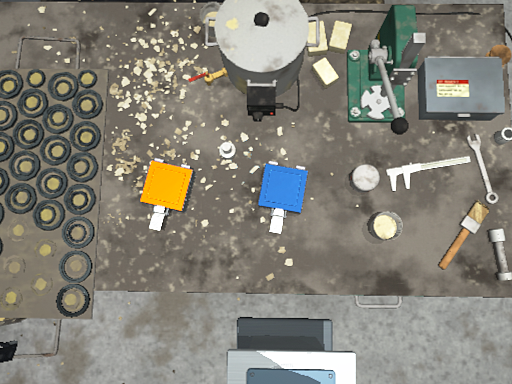

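View pics/side0.png

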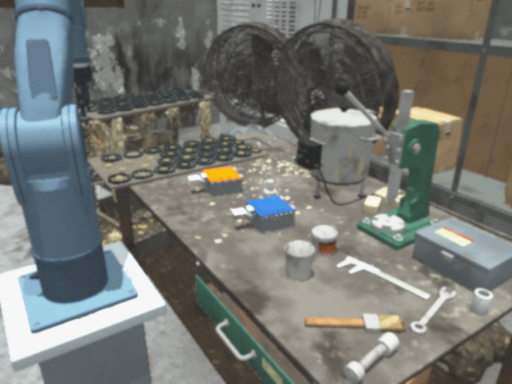

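Run:
```python
from h import *
z=dict(np.load('top0.npz')); C=cloud(z,z['d'])
hsv=cv2.cvtColor(z['p'],cv2.COLOR_BGR2HSV)
m=((hsv[...,0]>4)&(hsv[...,0]<20)&(hsv[...,1]>140)&(hsv[...,2]>100)).astype(np.uint8)
n,l,st,_=cv2.connectedComponentsWithStats(m)
for i in range(1,n):
    if st[i,4]>60:
        P=C[l==i]; P=P[np.abs(P[:,2]-np.median(P[:,2]))<.02]; print(st[i],P.mean(0).round(3),P.min(0).round(3),P.max(0).round(3)); print(cv2.minAreaRect((P[:,:2]*1000).astype(np.float32)))
z=dict(np.load('side0.npz')); C=cloud(z,z['d']); print(C[178,196])
```

```text
[0.45944702 0.32573058 0.0548048 ]
```

The top view shows the orange case at about (167,187) with its white tab at (158,216), toward the robot. The blue case is at (283,190), and the punch is between and behind them at (227,149). The side view agrees.

Run:
```python
from h import *
z=dict(np.load('top0.npz')); C=cloud(z,z['d']); p=z['p']
hsv=cv2.cvtColor(p,cv2.COLOR_BGR2HSV); print(hsv[187,167],C[187,167])
for nm,m in [('orange',(hsv[...,0]>8)&(hsv[...,0]<28)&(hsv[...,1]>180)&(hsv[...,2]>150)),('white',(p.min(-1)>200)),('blue',(hsv[...,0]>100)&(hsv[...,0]<125)&(hsv[...,1]>150))]:
  m=m.astype(np.uint8);n,l,st,_=cv2.connectedComponentsWithStats(m)
  for i in range(1,n):
    x,y,w,h,a=st[i]
    if a>40 and 120<x<330 and 140<y<240:
        P=C[l==i]; P=P[np.abs(P[:,2]-np.median(P[:,2]))<.02]; print(nm,st[i],P.mean(0).round(4),P.min(0).round(3),P.max(0).round(3)); print(cv2.minAreaRect((P[:,:2]*1000).astype(np.float32)))
z=dict(np.load('side0.npz')); C=cloud(z,z['d'])
print('side pad',C[178,190:204].round(3))
```

```text
[ 21 255 255] [0.54845492 0.31458827 0.05949751]
orange [ 140  161   52   50 1773] [0.5531 0.3181 0.0564] [0.491 0.257 0.047] [0.616 0.38  0.066]
((553.5956420898438, 318.1712646484375), (109.28720092773438, 107.8271484375), 78.09728240966797)
white [218 141  17  17 163] [0.65   0.1686 0.0241] [0.635 0.152 0.017] [0.677 0.189 0.031]
((655.5343017578125, 170.07876586914062), (42.095794677734375, 37.082855224609375), 0.9738157987594604)
white [149 205  16  26 263] [0.471  0.3364 0.0547] [0.441 0.319 0.041] [0.503 0.354 0.064]
((472.3085021972656, 337.587890625), (29.66283416748047, 61.039581298828125), 81.2336196899414)
white [269 208  15  26 265] [0.4674 0.038  0.0547] [0.438 0.023 0.038] [0.5   0.055 0.067]
((469.1698913574219, 38.395999908447266), (28.148279190063477, 61.0932502746582), 83.3895263671875)
blue [ 259  164   49   49 1796] [0.5509 0.0249 0.0566] [ 0.49  -0.036  0.045] [0.612 0.084 0.066]
((551.597900390625, 25.184673309326172), (107.48320007324219, 107.4157943725586), 80.75733184814453)
side pad [[0.445 0.343 0.052]
 [0.445 0.334 0.055]
 [0.448 0.334 0.055]
 [0.451 0.331 0.055]
 [0.456 0.333 0.053]
 [0.458 0.33  0.054]
 [0.459 0.326 0.055]
 [0.465 0.33  0.052]
 [0.466 0.323 0.054]
 [0.47  0.324 0.053]
 [0.478 0.333 0.048]
 [0.488 0.346 0.041]
 [0.484 0.331 0.047]
 [0.483 0.32  0.052]]
```

```bash
cat >> h.py <<'E'
from scipy.spatial.transform import Rotation as Rn
def RT(s):
    q=s['eef_rot']; return Rn.from_quat([q[1],q[2],q[3],q[0]]).as_matrix()
E
python3 - <<'E'
from h import *
z=dict(np.load('top0.npz')); C=cloud(z,z['d'])
P=C[(C[...,1]>.36)&(C[...,0]>.2)&(C[...,0]<.7)]; print('max z left',np.percentile(P[:,2],[50,99,100]))
s=state(); R=RT(s); print(R.round(3)); c=calibration('wrist')
E=c['extrinsics']; print('cam in tool',(R.T@(E[:3,3]-s['tool_pos'])).round(3),(R.T@E[:3,:3]).round(2),c['fov_y'])
yaw=np.radians(-12.3); d=np.array([np.cos(yaw),np.sin(yaw),0])
# target: x down, y across case
zc=d; 
for sg in (1,-1):
    Z=sg*d; X=np.array([0,0,-1.]); Y=np.cross(Z,X); T=np.stack([X,Y,Z],1)
    print(sg,'rotvec',Rn.from_matrix(R.T@T).as_rotvec().round(3))
t=np.array([.5545,.318,0])-.108*d+[0,0,.2]; print(t,'shift',(R.T@(t-s['tool_pos'])).round(3))
E
```

```text
max z left [0.01668452 0.03228407 0.2953096 ]
[[-0.     0.312  0.95 ]
 [-0.001  0.95  -0.312]
 [-1.    -0.001  0.   ]]
cam in tool [-0.143 -0.    -0.082] [[-0.   -0.32  0.95]
 [ 1.   -0.    0.  ]
 [ 0.    0.95  0.32]] 71.35063843382784
1 rotvec [-0.103  0.     0.001]
-1 rotvec [ 3.038e+00  1.000e-03 -0.000e+00]
[0.44897908 0.34100728 0.2       ] shift [ 0.031 -0.186  0.32 ]
```

Call:
play_rows(
  commands=[
    [[0.003,-0.019,0.032],[0,0,0],-1],
    [[0.003,-0.019,0.032],[0,0,0],-1],
    [[0.003,-0.019,0.032],[0,0,0],-1],
    [[0.003,-0.018,0.032],[0,0,0],-1],
    [[0.003,-0.018,0.032],[0,0,0],-1],
  ],
  force=30,
)

```text
clock: 0.8
tool_pos: [0.3268, 0.4779, 0.2163]
eef_rot: [0.698, 0.112, 0.698, -0.112]
force: [0.6, 0.5, -0.2]
gripper_width: 0.0122
```

Call:
play_rows(
  commands=[
    [[0.003,-0.019,0.032],[0,0,0],-1],
    [[0.003,-0.019,0.032],[0,0,0],-1],
    [[0.003,-0.018,0.032],[0,0,0],-1],
    [[0,-0.018,0.022],[0,0,0],-1],
    [[0,0,0],[-0.1,0,0],-1],
  ],
)

```text
clock: 1.3
tool_pos: [0.4184, 0.3671, 0.2072]
eef_rot: [0.703, 0.078, 0.702, -0.08]
force: [0.8, -0.1, 0.6]
gripper_width: 0.0001
```

Call:
play_rows(
  commands=[
    [[0,0,0],[0,0,0],-1],
    [[0,0,0],[0,0,0],-1],
  ],
)

```text
clock: 1.5
tool_pos: [0.4146, 0.3726, 0.2073]
eef_rot: [0.703, 0.078, 0.703, -0.077]
force: [-0.1, -0.2, 0.7]
gripper_width: 0.0002
```

Run:
```python
from h import *
s=state(); print(s['clock'],s['tool_pos'],s['force'],s['gripper_width'],s['qd'].round(3)); print(RT(s).round(3))
cal=calibration('wrist'); p,d=camera('wrist'); cv2.imwrite('pics/w1.png',p); np.savez('w1.npz',p=p,d=d,**cal)
p,d=camera('top');cv2.imwrite('pics/t1.png',p[120:280,80:340].repeat(2,0).repeat(2,1))
```

```text
1.5 [0.41456491 0.37257452 0.20733622] [-0.07743026 -0.21255777  0.65265477] 0.00024259037960290322 [-0.017  0.002  0.001 -0.002 -0.001  0.002  0.001]
[[-0.     0.217  0.976]
 [ 0.001  0.976 -0.217]
 [-1.     0.    -0.   ]]
```

View pics/w1.png

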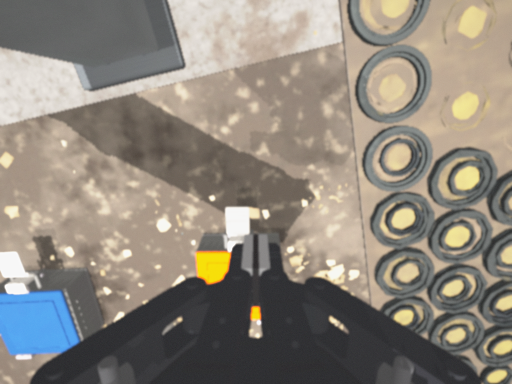

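View pics/t1.png

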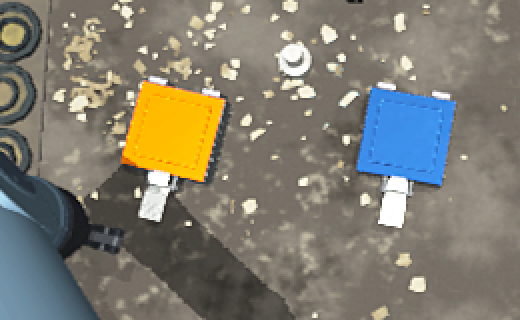

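The wrist view shows the white pad at (238,220), with the orange lid just behind it at (212,265), partly hidden by the fingers. The top view shows the arm to the left of the case and nothing disturbed.

Run:
```python
from h import *
z=dict(np.load('w1.npz')); C=cloud(z,z['d']); p=z['p']
m=(p.min(-1)>190).astype(np.uint8); n,l,st,_=cv2.connectedComponentsWithStats(m)
i=l[215,237]; P=C[l==i]; print(st[i],P.mean(0),P.min(0),P.max(0)); print(cv2.minAreaRect((P[:,:2]*1000).astype(np.float32)))
P2=P[P[:,2]>.05]; print(cv2.minAreaRect((P2[:,:2]*1000).astype(np.float32)), np.median(P2[:,2]))
cv2.imwrite('pics/w1z.png',cv2.resize(p[190:300,180:300],None,fx=5,fy=5,interpolation=0))
s=state();R=RT(s);
for pt in ([.4490,.341,.2],): print((R.T@(np.array(pt)-s['tool_pos'])).round(4))
```

```text
[224 207  34  45 894] [0.4674553  0.33762547 0.05330905] [ 0.33437832  0.31125916 -0.00131643] [0.50361275 0.39025078 0.35006061]
((418.8924560546875, 353.24578857421875), (45.46070861816406, 182.24412536621094), 75.36388397216797)
((415.0815124511719, 353.0979309082031), (27.588560104370117, 175.53408813476562), 74.21240234375) 0.056385522969504664
[ 0.0073 -0.0236  0.0407]
```

View pics/w1z.png

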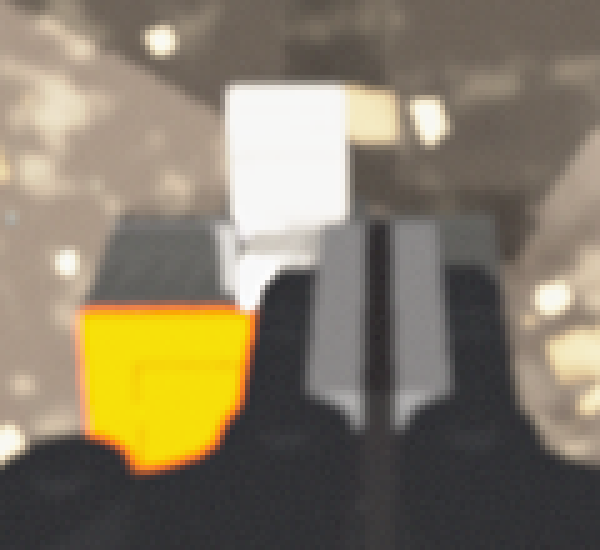

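Run:
```python
from h import *
z=dict(np.load('w1.npz')); E=z['extrinsics']; f=192/np.tan(np.radians(z['fov_y'])/2)
def ray(u,v,h):
    r=E[:3,:3]@np.array([(u-z['cx'])/f,(v-z['cy'])/f,1]); return E[:3,3]+r*(h-E[2,3])/r[2]
c=[ray(225.2,207,.056),ray(249.4,207,.056),ray(249.5,234.5,.056),ray(226,235,.056)]
print(np.round(c,4), np.mean(c,0)); 
C=cloud(z,z['d']); P=C[210:232,228:247].reshape(-1,3); print(np.median(P,0))
```

```text
[[0.4415 0.3303 0.056 ]
 [0.4478 0.3582 0.056 ]
 [0.4832 0.3502 0.056 ]
 [0.4775 0.3219 0.056 ]] [0.46251299 0.340154   0.056     ]
[0.46127906 0.33985325 0.05642303]
```

Run:
```python
from h import *
z=dict(np.load('top0.npz')); p=z['p']; E=z['extrinsics']; f=192/np.tan(np.radians(z['fov_y'])/2)
def ray(u,v,h):
    r=E[:3,:3]@np.array([(u-z['cx'])/f,(v-z['cy'])/f,1]); return E[:3,3]+r*(h-E[2,3])/r[2]
hsv=cv2.cvtColor(p,cv2.COLOR_BGR2HSV)
for nm,m,h in [('orange',(hsv[...,0]>8)&(hsv[...,0]<28)&(hsv[...,1]>180)&(hsv[...,2]>150),.058),('white',p.min(-1)>200,.056)]:
  n,l,st,_=cv2.connectedComponentsWithStats(m.astype(np.uint8)); i=l[187,167] if nm=='orange' else l[218,156]
  vv,uu=np.where(l==i); P=np.array([ray(u,v,h)[:2] for u,v in zip(uu,vv)]); print(nm,P.mean(0),cv2.minAreaRect((P*1000).astype(np.float32)))
cv2.imwrite('pics/t0z.png',cv2.resize(p[150:240,130:210],None,fx=6,fy=6,interpolation=0))
```

```text
orange [0.55290642 0.31822272] ((553.5584716796875, 318.0549621582031), (107.52733612060547, 109.1609878540039), 76.68751525878906)
white [0.47057542 0.33689596] ((472.6477966308594, 336.1783447265625), (29.81715202331543, 60.75564193725586), 76.86206817626953)
```

View pics/t0z.png

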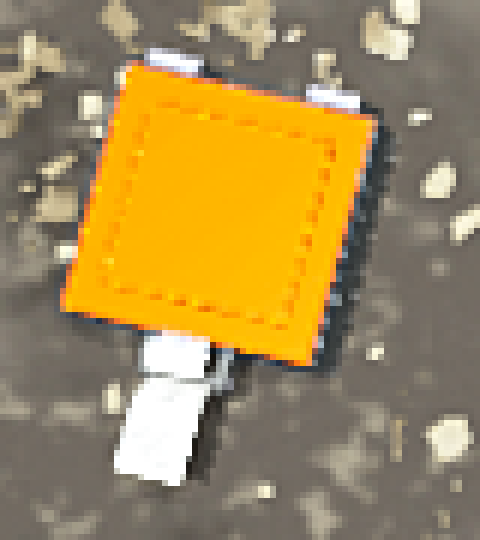

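Call:
play_rows(
  commands=[
    [[0.005,-0.006,0.0115],[0,0,0],-1],
    [[0.015,-0.006,0.0115],[0,0,0],-1],
    [[0.025,-0.0055,0.0115],[0,0,0],-1],
    [[0.025,-0.0055,0.012],[0,0,0],-1],
    [[0.025,0,0],[0,0,0],-1],
  ],
)

```text
clock: 2.1
tool_pos: [0.4579, 0.3361, 0.1102]
eef_rot: [0.703, 0.078, 0.702, -0.079]
force: [-0.2, -0.5, -0.9]
gripper_width: 0.0003
```

Call:
play_rows(
  commands=[
    [[0.015,0,0],[0,0,0],-1],
    [[0,0,0],[0,0,0],-1],
  ],
)

```text
clock: 2.3
tool_pos: [0.4542, 0.3377, 0.0946]
eef_rot: [0.702, 0.076, 0.704, -0.078]
force: [-0.2, -0.5, -0.1]
gripper_width: 0.0
```

Run:
```python
from h import *
s=state(); print(s['clock'],s['tool_pos'],s['force'])
cal=calibration('wrist'); p,d=camera('wrist'); cv2.imwrite('pics/w2.png',p)
p,d=camera('side');cv2.imwrite('pics/s2.png',cv2.resize(p[110:230,140:340],None,fx=3,fy=3))
```

```text
2.3 [0.45423732 0.33771325 0.09458112] [-0.15660042 -0.53626333 -0.06294007]
```

View pics/w2.png

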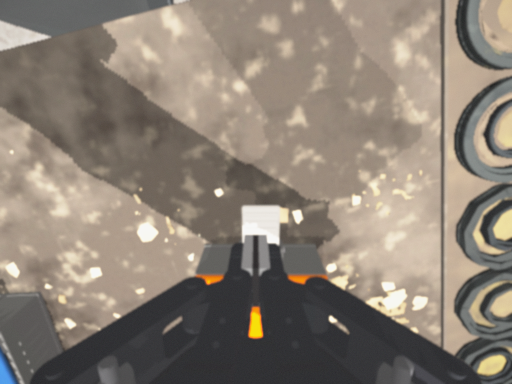

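View pics/s2.png

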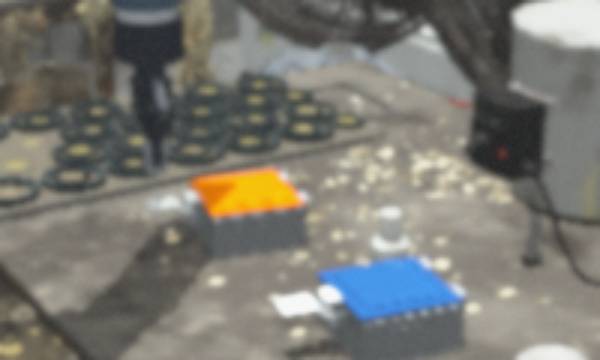

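The wrist view shows the pad at u 242–281 (centre 261), with the fingers centred at about 255, so I shift about 4 mm along tool +y and then press.

Call:
play_rows(
  commands=[
    [[0.015,0.0035,0.001],[0,0,0],-1],
    [[0.013,0,0],[0,0,0],-1],
    [[0.006,0,0],[0,0,0],-1],
    [[0.003,0,0],[0,0,0],-1],
    [[0,0,0],[0,0,0],-1],
  ],
)

```text
clock: 2.9
tool_pos: [0.4569, 0.3424, 0.0598]
eef_rot: [0.703, 0.077, 0.703, -0.077]
force: [0.6, -0.5, -0.2]
gripper_width: 0.0002
```

Call:
play_rows(
  commands=[
    [[0.003,0,0],[0,0,0],-1],
    [[0.003,0,0],[0,0,0],-1],
    [[0,0,0],[0,0,0],-1],
  ],
)

```text
clock: 3.2
tool_pos: [0.4572, 0.3429, 0.0543]
eef_rot: [0.703, 0.077, 0.703, -0.077]
force: [-0.4, -0.0, 1.0]
gripper_width: 0.0001
```

Call:
play_rows(
  commands=[
    [[0.003,0,0],[0,0,0],-1],
    [[0.002,0,0],[0,0,0],-1],
    [[0,0,0],[0,0,0],-1],
  ],
)

```text
clock: 3.5
tool_pos: [0.4562, 0.3432, 0.0492]
eef_rot: [0.703, 0.077, 0.703, -0.076]
force: [-3.8, 0.4, 5.1]
gripper_width: -0.0003
```

Call:
play_rows(
  commands=[
    [[0.002,0,0],[0,0,0],-1],
    [[0.002,0,0],[0,0,0],-1],
    [[0,0,0],[0,0,0],-1],
  ],
)

```text
clock: 3.8
tool_pos: [0.4558, 0.3435, 0.0458]
eef_rot: [0.702, 0.077, 0.704, -0.076]
force: [-7.7, 1.2, 11.3]
gripper_width: -0.0003
```

Run:
```python
from h import *
s=state(); print(s['clock'],s['tool_pos'],s['force'])
p,d=camera('side');cv2.imwrite('pics/s3.png',cv2.resize(p[110:230,140:340],None,fx=3,fy=3))
```

```text
3.8 [0.45575493 0.34345179 0.04579114] [-7.65512726  1.15599787 11.29148854]
```

View pics/s3.png

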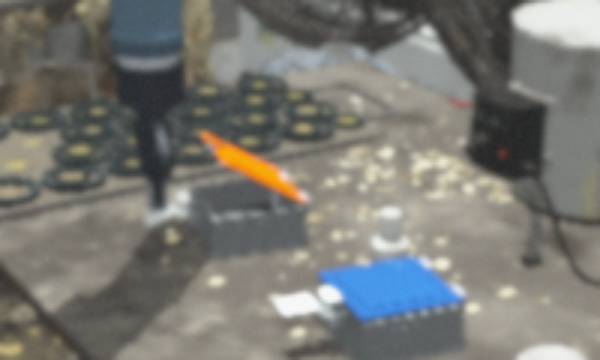

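The lid has sprung up to roughly 0.6 rad, seen at (250,165) in the crop, and the blue lid is still shut. I back off up and toward the robot.

Call:
play_rows(
  commands=[
    [[-0.008,0,-0.002],[0,0,0],-1],
    [[-0.015,0,-0.005],[0,0,0],-1],
    [[-0.02,0,-0.01],[0,0,0],-1],
    [[0,0,0],[0,0,0],-1],
  ],
)

```text
clock: 4.25
tool_pos: [0.4411, 0.3477, 0.0911]
eef_rot: [0.704, 0.078, 0.702, -0.075]
force: [0.8, 0.8, 0.5]
gripper_width: 0.0003
```

Run:
```python
from h import *
s=state(); print(s['clock'],s['tool_pos'],s['force']); print(RT(s).round(3))
p,d=camera('side');cal=calibration('side');cv2.imwrite('pics/s4.png',cv2.resize(p[110:230,140:340],None,fx=3,fy=3))
d0=np.array([np.cos(np.radians(-12.7)),np.sin(np.radians(-12.7)),0]);y0=np.array([-d0[1],d0[0],0]);o=np.array([.557,.318,0])
for c in('side','top'):
    if c=='top': p,d=camera('top'); cal=calibration('top'); cv2.imwrite('pics/t4.png',cv2.resize(p[130:250,110:230],None,fx=5,fy=5))
    C=cloud(cal,d); hsv=cv2.cvtColor(p,cv2.COLOR_BGR2HSV)
    m=(hsv[...,0]>5)&(hsv[...,0]<28)&(hsv[...,1]>150)&(hsv[...,2]>100)&(np.abs(C[...,0]-.56)<.1)&(np.abs(C[...,1]-.32)<.1)
    P=C[m]-o; L=np.stack([P@d0,P@y0,P[:,2]],1)
    k=np.polyfit(L[:,0],L[:,2],1); print(c,len(L),'slope ang',np.arctan(-k[0]),k,np.percentile(L,[1,50,99],axis=0).round(3))
```

```text
4.25 [0.44105544 0.34771077 0.09107156] [0.80051392 0.75194679 0.48234483]
[[ 0.003  0.215  0.977]
 [ 0.003  0.977 -0.215]
 [-1.     0.003  0.002]]
side 175 slope ang 0.571876443624504 [-0.64361911  0.08800628] [[-0.04  -0.058  0.056]
 [-0.001 -0.022  0.09 ]
 [ 0.048  0.05   0.113]]
top 1469 slope ang 0.5879194943640199 [-0.66654663  0.09017253] [[-0.038 -0.054  0.001]
 [ 0.004 -0.001  0.089]
 [ 0.051  0.053  0.115]]
```

View pics/s4.png

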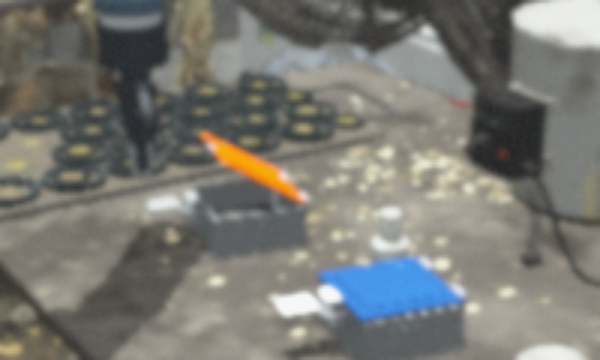

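View pics/t4.png

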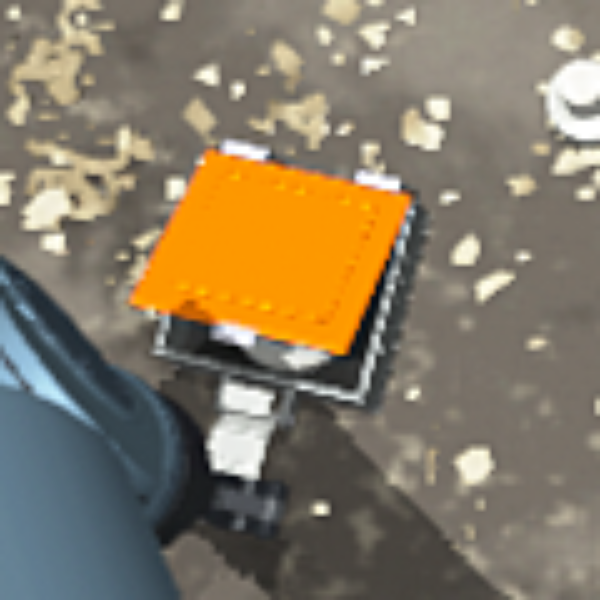

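Two views agree on a lid angle of about 0.58, so the tongue end is at case x of about −45 mm and z of about 118 mm. The fingers are centred to within 4 mm, so I start the push.

Call:
play_rows(
  commands=[
    [[-0.003,-0.001,0.015],[0,0,0],-1],
    [[-0.003,-0.001,0.02],[0,0,0],-1],
    [[-0.001,-0.001,0.015],[0,0,0],-1],
    [[-0.006,0,0.01],[0,0,0],-1],
    [[-0.009,0,0.01],[0,0,0],-1],
  ],
)

```text
clock: 4.85
tool_pos: [0.5081, 0.3274, 0.1099]
eef_rot: [0.702, 0.076, 0.704, -0.078]
force: [-1.9, 0.5, 1.1]
gripper_width: 0.0
```

Call:
play_rows(
  commands=[
    [[-0.009,0,0.01],[0,0,0],-1],
    [[-0.008,0,0.01],[0,0,0],-1],
    [[0,0,0],[0,0,0],-1],
  ],
)

```text
clock: 5.15
tool_pos: [0.5305, 0.3239, 0.1292]
eef_rot: [0.704, 0.078, 0.702, -0.077]
force: [-0.4, 1.1, -0.5]
gripper_width: -0.0
```

```bash
cat > chk.py <<'E'
import sys
from h import *
n=sys.argv[1]
s=state(); print(s['clock'],s['tool_pos'],s['force']); print(RT(s).round(3)[:,2])
d0=np.array([np.cos(np.radians(-12.7)),np.sin(np.radians(-12.7)),0]);y0=np.array([-d0[1],d0[0],0]);o=np.array([.557,.318,0])
t=s['tool_pos']-o; print('tcp case',(t@d0).round(4),(t@y0).round(4),t[2].round(4))
p,d=camera('side');cal=calibration('side');cv2.imwrite(f'pics/s{n}.png',cv2.resize(p[90:230,140:340],None,fx=3,fy=3))
C=cloud(cal,d); hsv=cv2.cvtColor(p,cv2.COLOR_BGR2HSV)
m=(hsv[...,0]>5)&(hsv[...,0]<28)&(hsv[...,1]>150)&(hsv[...,2]>100)&(np.abs(C[...,0]-.56)<.15)&(np.abs(C[...,1]-.32)<.1)
P=C[m]-o; L=np.stack([P@d0,P@y0,P[:,2]],1); print(len(L),np.percentile(L,[2,50,98],axis=0).round(3))
if len(L)>20:
    q=L-np.array([.054,0,.053]); print('med angle',np.median(np.arctan2(q[:,2],-q[:,0])[q[:,2]>.03]))
E
python3 chk.py 5
```

```text
5.15 [0.53052799 0.3238505  0.12916007] [-0.43521778  1.08260884 -0.48538151]
[ 0.976 -0.218  0.003]
tcp case -0.0271 -0.0001 0.1292
20 [[-0.012 -0.059  0.075]
 [-0.003 -0.053  0.13 ]
 [ 0.034 -0.023  0.141]]
```

View pics/s5.png

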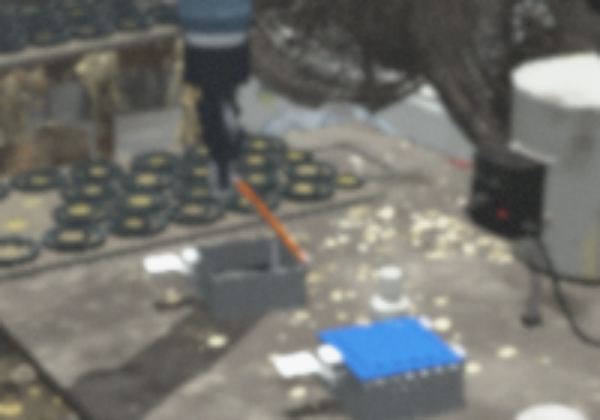

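The lid is riding on the fingertips at about 0.95 rad, and the force is low, so I keep pushing along the arc.

Call:
play_rows(
  commands=[
    [[-0.004,0,0.009],[0,0,0],-1],
    [[-0.004,0,0.009],[0,0,0],-1],
    [[-0.003,0,0.009],[0,0,0],-1],
    [[-0.003,0,0.009],[0,0,0],-1],
    [[-0.002,0,0.009],[0,0,0],-1],
  ],
)

```text
clock: 5.7
tool_pos: [0.5728, 0.3139, 0.1436]
eef_rot: [0.703, 0.077, 0.703, -0.077]
force: [-0.4, -0.2, 0.2]
gripper_width: 0.0
```

Call:
play_rows(
  commands=[
    [[-0.001,0,0.009],[0,0,0],-1],
    [[0,0,0.009],[0,0,0],-1],
    [[0,0,0.008],[0,0,0],-1],
    [[0,0,0],[0,0,0],-1],
  ],
)

```text
clock: 6.1
tool_pos: [0.5985, 0.3077, 0.1441]
eef_rot: [0.703, 0.077, 0.703, -0.077]
force: [-0.9, -0.5, 0.6]
gripper_width: -0.0
```

```bash
python3 chk.py 6
```

```text
6.1 [0.59845982 0.3076911  0.1441185 ] [-0.90211266 -0.49096656  0.59893279]
[ 0.976 -0.217  0.001]
tcp case 0.0427 -0.0009 0.1441
86 [[ 0.049 -0.056  0.057]
 [ 0.052 -0.039  0.099]
 [ 0.055  0.031  0.159]]
med angle 1.5577074181917532
```

View pics/s6.png

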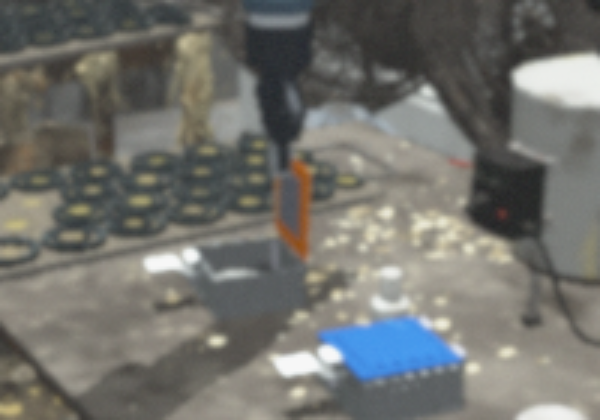

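The lid is now about upright. I push another 25 mm or so past upright.

Call:
play_rows(
  commands=[
    [[0,0,0.007],[0,0,0],-1],
    [[0,0,0.007],[0,0,0],-1],
    [[0,0,0.007],[0,0,0],-1],
    [[0,0,0.006],[0,0,0],-1],
    [[0,0,0],[0,0,0],-1],
  ],
)

```text
clock: 6.65
tool_pos: [0.6247, 0.302, 0.1443]
eef_rot: [0.703, 0.077, 0.703, -0.077]
force: [-0.5, 0.5, -0.2]
gripper_width: 0.0
```

```bash
python3 chk.py 7
```

```text
6.65 [0.62467815 0.30198607 0.14429038] [-0.47509352  0.52066092 -0.2015335 ]
[ 0.976 -0.217  0.001]
tcp case 0.0695 -0.0007 0.1443
128 [[ 0.052 -0.056  0.056]
 [ 0.065 -0.035  0.089]
 [ 0.086  0.047  0.152]]
med angle 1.8725344835974571
```

View pics/s7.png

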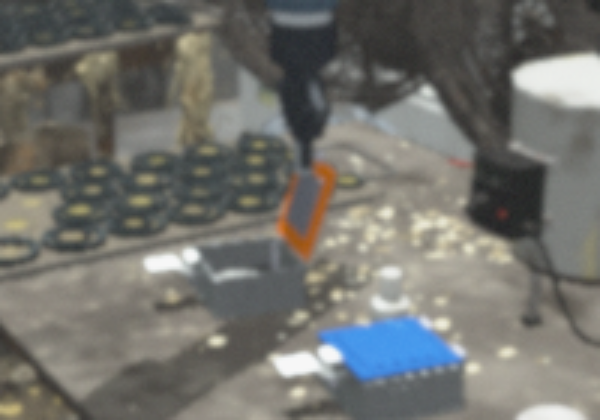

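The lid leans back at about 1.87, close to its stop at 1.9. I withdraw toward the robot and then up.

Call:
play_rows(
  commands=[
    [[0,0,-0.01],[0,0,0],-1],
    [[0,0,-0.02],[0,0,0],-1],
    [[-0.01,0,-0.03],[0,0,0],-1],
    [[-0.02,0,-0.03],[0,0,0],-1],
    [[-0.03,0,-0.03],[0,0,0],-1],
  ],
)

```text
clock: 7.2
tool_pos: [0.5029, 0.3286, 0.2034]
eef_rot: [0.702, 0.076, 0.704, -0.077]
force: [-0.4, 0.5, 0.6]
gripper_width: 0.0002
```

Call:
play_rows(
  commands=[
    [[-0.02,0,-0.02],[0,0,0],-1],
    [[-0.01,0,-0.01],[0,0,0],-1],
    [[0,0,0],[0,0,0],-1],
    [[0,0,0],[0,0,0],-1],
    [[0,0,0],[0,0,0],-1],
  ],
)

```text
clock: 7.7
tool_pos: [0.4776, 0.3341, 0.233]
eef_rot: [0.703, 0.077, 0.703, -0.078]
force: [1.3, -0.1, 0.0]
gripper_width: 0.0005
```

```bash
python3 chk.py 8; python3 -c "
from h import *
p,d=camera('top');cv2.imwrite('pics/t8.png',p)"
```

```text
7.7 [0.47755485 0.33405182 0.23297131] [ 1.32388057 -0.11828536  0.02397202]
[ 0.976 -0.217 -0.001]
tcp case -0.081 -0.0018 0.233
166 [[ 0.052 -0.055  0.056]
 [ 0.071 -0.034  0.106]
 [ 0.087  0.047  0.153]]
med angle 1.872579864706718
```

View pics/s8.png

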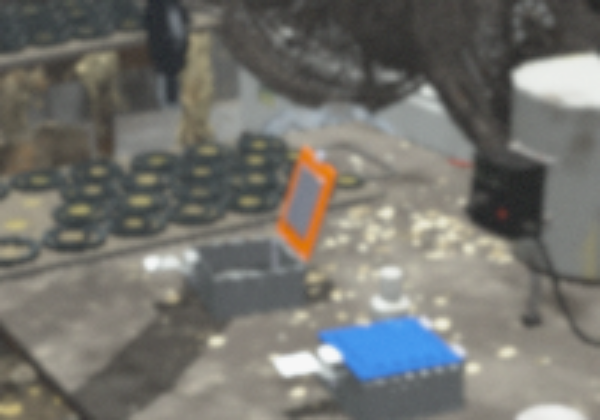

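View pics/t8.png

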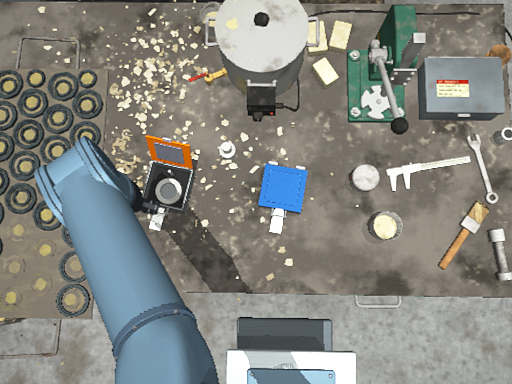

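The lid stands open by itself with the gripper clear. The ring is visible in its nest at (170,190). The blue case (283,190), punch (227,149), tin (365,178) and cup (385,225) haven't moved.

```bash
python3 -c "
from workcell import *
print(job_done(), state()['clock'])"
```

```text
the job is handed in; nothing more can be done
the job is handed in; nothing more can be done
```

The orange case is open and its lid stays open by itself. I handed the job in at about 8 s of robot time, well inside the 38 s limit.

I pressed the white tab with closed fingertips and the lid sprang up to about 0.58 rad. The wrist force reached about 8 N sideways and 11 N upward, more than the 4–5 N the tab needs. I then pushed the lid back along its arc with the fingertips, with about 2 N or less in the readings, and withdrew toward the robot and up.

**Last checks:**
- **Lid:** the side camera put it at about 1.87 rad, the same before and after the fingers let go. That is 0.03 rad short of the stated 1.9 stop, within my measuring error.
- **Surroundings:** the ring gauge is in its nest and the blue lid is shut. The tin, cup and punch appear at the same pixel positions as at the start.
- **Robot:** the gripper was clear of everything, with no meaningful force on the wrist.

**Disagreement:** my early estimates of the tab pad's position differed by about 9 mm in x between the top and wrist cameras. I aimed between them, a little toward the front of the pad, and corrected sideways by about 4 mm from a closer wrist view.

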